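Pass the turn to green on the domino-night dial

TASK

It is green's turn: with a fingertip, gently flick the toothed wheel of the turn dial clockwise (seen from above), click by click, until its red tooth rests in the notch where it points at the green marble. Do not let it click past green, do not click it backwards, leave the marbles in their cups, and do not knock the other things on the shelf. Only push the wheel, pick nothing up, and finish with the hand clear.

Things in the scene. Friction and masses are not known exactly. Their poses are not given: they have to be found in the camera images.
- dial: Fixed round white board, 210 mm across, 18 mm thick; origin at the centre of its underside. Three black marble cups (29 mm across, rims 5 mm high) stand on it 85 mm from the axis, at +60, 0 and -60 degrees counter-clockwise from its own +x axis; none on its -x half. Flat brass dots 69 mm out mark the wheel's six rest directions (0, 60, .. 300 degrees).
- wheel_center (a point): On the upright axis of the flat wheel on the dial, 30 mm above the shelf, half-way up the teeth. Hub radius 34 mm, its top at 38 mm (brass cap to 42 mm). Six straight radial teeth 60 degrees apart, one red, five dark wood: 10 mm wide, round ends 60 mm from the axis, 22 to 38 mm above the shelf (board's top: 18 mm); gaps 42 mm wide at 52 mm radius.
- wheel (a joint): Turn of the wheel, rad, growing clockwise from above; 0 = red tooth along the dial's -x, where every run starts. Sprung notches every 1.047 rad: it rests only at multiples of that. Pushed more than 0.524 past a notch it snaps into the next and stops there; released sooner it falls back. Needs 2 to 4 N at 50 mm from the axis; turns both ways, no end stops.
- red_tip (a point): Outer end of the red tooth, 60 mm from the wheel's axis, 30 mm above the shelf; turns with the wheel. It points at a marble when the tooth rests in line with it, 25 mm from its centre.
- green_center (a point): Centre of the green glass marble, 22 mm diameter, loose in one of the three cups (centre 29 mm above the shelf). The cup differs from run to run: it is 2, 3 or 4 clicks clockwise of the red tooth's start (cups at +60, 0, -60 degrees).
- amber_center (a point): Centre of the amber glass marble, 22 mm diameter, loose in another cup; leave it there.
- blue_center (a point): Centre of the blue marble, 22 mm diameter, loose in another cup; leave it there.
- dice_tower: Black plastic dice tower, 75 x 75 mm, 155 mm tall, loose, standing to the right of the dial; origin at the centre of its underside.
- domino_box: Wooden domino box with a sliding lid, 190 (x) x 70 x 50 mm, loose, to the left of the dial; origin at the centre of its underside.
- tray: Blue silicone tray, 160 (x) x 110 x 18 mm, with two red dice, loose, farther left; origin at the centre of its underside.

How it is judged:
By the outcome, as a careful person would: the job done as asked, in the order asked, and still so for the second after the job is handed in, with the robot touching nothing.
It also fails if it takes over 58 s, if anything falls off the work surface, if the arm or the gripper's body presses on something with over 40 N, if the wrist force passes 120 N, or if a joint passes its speed limit or range.

ROBOT

A 6-joint arm with a two-finger parallel gripper is mounted at the origin on the work surface. World frame = base frame: x ahead of the robot, y to its left, z up, the work surface at z = 0. Lengths are in m, angles in rad, forces in N, time in s.
With the tool pointing down it reaches from about 0.3 to 0.875 m from the base axis. Payload 6.4 kg.
Tool frame: the origin (TCP) lies at the very end of the fingers, on their centre line; the grasp point (between the pads) lies 19 mm behind it; z points along the fingers, y is the direction in which the jaws open and shut (so a half turn about z gives the same grasp; the last joint's range is limited). The gripper opens to 85 mm and grips with 20 to 120 N. Pads are 22 mm wide; open, the fingers measure 114 mm over their backs; the gripper's body (76 mm by 85 mm) begins 54 mm behind the grasp point. The pads swing forward as they close: fully open they stand 13 mm farther back than shut.
Start: joints at [-1.435, 0.181, 1.607, -0, 1.354, -0.206], TCP at [0.193, -0.542, 0.231] pointing down, gripper open.
Joint ranges: [-2.99, 2.99], [-0.89, 2.07], [0.3, 2.58], [-1.14, 4.28], [0, 2.63], [-3.12, 3.12]. Speed limits (rad/s): [2.57, 2.57, 3.01, 3.14, 3.14, 3.14].

INTERFACE

Orientations are given as a unit quaternion [w, x, y, z].
In Python, from bench import telemetry, imaging, ctrl gives the robot as it stands.
- The arm moves only by the shell command python3 -m pendant 'ROWS' [OPENING]. ROWS is JSON, a list that holds one entry, the list of rows, each a list of 6 numbers: the shift along the tool's x, y, z in units of 200 mm (1.0 is 200 mm), then the turn, a rotation vector about the tool's x, y, z in units of pi rad (1.0 is pi rad). In form: [[[tx, ty, tz, rx, ry, rz], ...]]. A call has 1 to 12 rows; each row shifts and turns the pose as measured when the row begins, along the tool's axes as they then stand; what a row does not reach is not made up. A row lasts 1/8 s, in which the tool goes at most 62.5 mm and 10.7 degrees, less where a joint would pass 70% of its speed; a pose out of reach is approached as far as the arm can. A call with a number of a shift or a turn outside -1 to 1 is refused whole. A call with a gripper value outside its range is refused whole. OPENING is the closure, from 0 (fully open) to 1 (shut), set as the call begins (- or left out, the last holds). The fingers move at their own pace and stop on an object; the grip force is fixed at half the most. Time passes only in rows, so rows that do not move let the fingers close. It gives the time, the measured TCP pose, the force and the opening at its end, in the units of the state.
- telemetry.get_obs(): the state, without advancing time (a new reading comes with each control period).
- imaging.camera(name): name is "scene" or "top"; returns a dict with "pixels" (400x640x3 uint8, blue, green, red), "vfov" (degrees; the focal length in pixels is half the picture's height over the tangent of half this angle, whatever the lens; pixels are square), "cx", "cy" (the principal point, pixels), "distortion" ([k1, k2, p1, p2, k3] as OpenCV has them; the pictures are not rectified), "R" (3x3) and "t" (3): a world point X has camera coordinates R X + t. Camera axes: x right, y down, z forward; pixel columns grow to the right and rows downward; lengths in m; the calibration is good to about 2 mm. A picture is of the moment at which its call begins. There is no depth.
- ctrl.hand_in(): hands the job in, once; it reports no verdict.
The state is a dict: "time_s": time; "q": joint angles; "dq": joint speeds; "joint_efforts": joint torques, N m; "eef_pos": TCP position; "eef_rot": TCP orientation; "wrist_force": force on the tool from outside, world axes, zero at the start; "torque": the same for the moment, N m; "opening": opening from 0.0 (shut) to 1.0 (fully open).
Only numpy, scipy, OpenCV 4.12 (cv2) and the standard library are available. Lean on these libraries where they do the work, as an engineer would, in place of code of your own. Each camera call takes 0.05 s, during which the arm holds its last target.

## Working session

There is one attempt and no reset: what is moved stays moved. The work goes in short steps, Python scripts to look and compute and a shell command to move; the robot and the scene stay as the last step left them, time stands still between calls to the robot, and variables do not carry over. Pictures are saved under pics/ and viewed, and the job is handed in when it is done.

```bash
mkdir -p pics
python3 - <<'E'
from bench import telemetry, imaging, ctrl
import cv2
for n in("scene","top"):
    c=imaging.camera(n); cv2.imwrite(f"pics/{n}0.png",c["pixels"]); print(n,c["vfov"],c["cx"],c["cy"],c["distortion"],c["R"],c["t"])
o=telemetry.get_obs(); print(o)
E
```

```text
scene 46.80038406518257 317.831568323376 194.77109954714743 [-0.09147311  0.          0.          0.          0.        ] [[-0.83785902  0.54570737  0.0139901 ]
 [ 0.35559527  0.56505412 -0.74449032]
 [-0.41417902 -0.61880312 -0.66748666]] [ 0.47205828 -0.23093466  1.70854569]
top 50.614908712212376 322.2050273568648 198.04956371783246 [0.01029898 0.         0.         0.         0.        ] [[ 3.05793138e-02 -9.99517371e-01  5.47084053e-03]
 [-9.86786898e-01 -3.10602216e-02 -1.59018493e-01]
 [ 1.59111671e-01 -5.35877364e-04 -9.87260446e-01]] [0.06971691 0.59994066 1.03015832]
{'time_s': 0.1, 'q': array([-1.43528646e+00,  1.81510020e-01,  1.60791100e+00,  5.77959632e-06,
        1.35379013e+00, -2.06276724e-01]), 'dq': array([-0.00113777, -0.00069812, -0.00184167,  0.00127661,  0.00111973,
        0.00010385]), 'joint_efforts': array([ 1.26729028e-04, -4.45882308e+01, -3.52239382e+01, -1.89995385e-04,
        4.07593354e-03,  3.38127597e-05]), 'eef_pos': array([ 0.19268538, -0.54122557,  0.23044846]), 'eef_rot': array([-8.08639822e-04,  9.85433028e-01,  1.70062027e-01,  3.14476825e-05]), 'wrist_force': array([ 0.01415681,  1.17347729, -0.83720675]), 'torque': array([-0.01864426, -0.01910959, -0.00666148]), 'opening': 0.9969862536500911}
```

View pics/scene0.png

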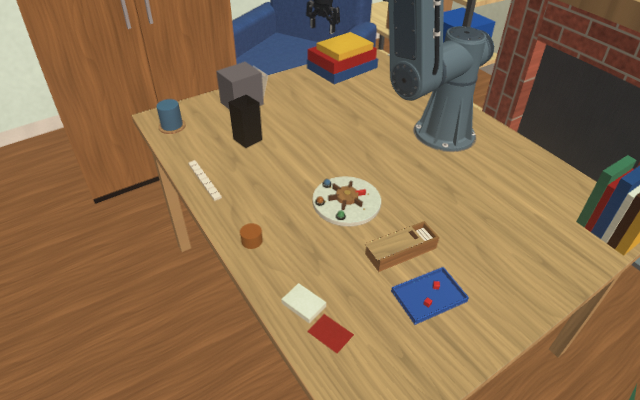

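View pics/top0.png

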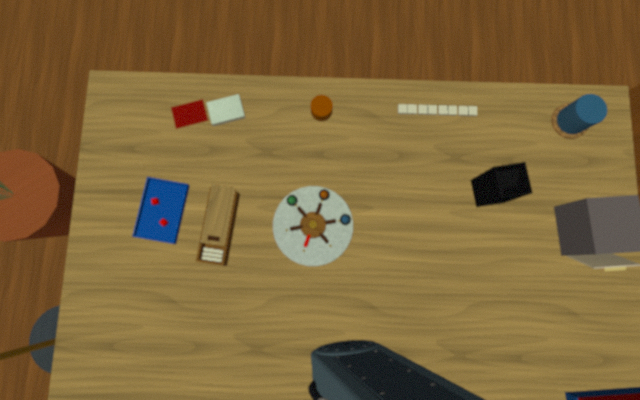

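```bash
cat > h.py <<'E'
import numpy as np,cv2
from bench import telemetry, imaging
def K(c):
    f=200/np.tan(np.radians(c["vfov"]/2)); return np.array([[f,0,c["cx"]],[0,f,c["cy"]],[0,0,1.]])
def ray(c,u,v,z):
    p=cv2.undistortPoints(np.array([[[u,v]]],float),K(c),np.array(c["distortion"]))[0,0]
    R=np.array(c["R"]);t=np.array(c["t"]);C=-R.T@t;d=R.T@np.array([*p,1]);s=(z-C[2])/d[2];return C+s*d
def proj(c,X):
    return cv2.projectPoints(np.array(X,float).reshape(-1,3),cv2.Rodrigues(np.array(c["R"]))[0],np.array(c["t"],float),K(c),np.array(c["distortion"]))[0][:,0]
def crop(c,x0,y0,w,h,s,fn):
    cv2.imwrite(fn,cv2.resize(c["pixels"][y0:y0+h,x0:x0+w],None,fx=s,fy=s,interpolation=cv2.INTER_CUBIC))
E
python3 - <<'E'
from h import *
c=imaging.camera("top");crop(c,263,176,100,100,6,"pics/t1.png")
c=imaging.camera("scene");crop(c,300,165,100,70,8,"pics/s1.png")
E
```

```text
(no output)
```

View pics/t1.png

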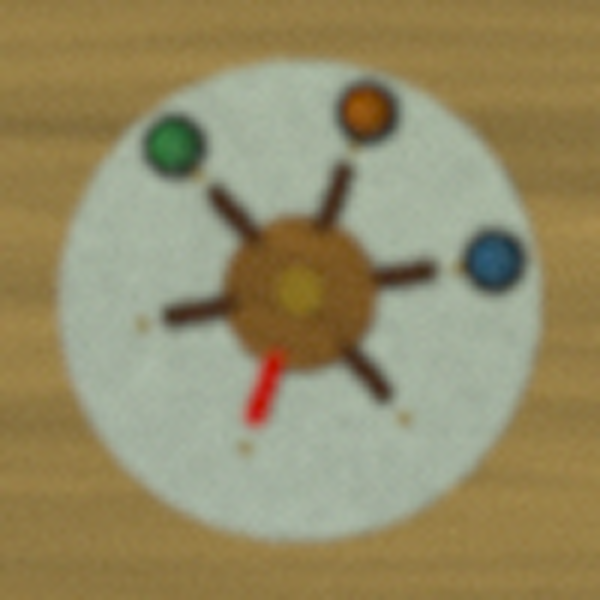

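View pics/s1.png

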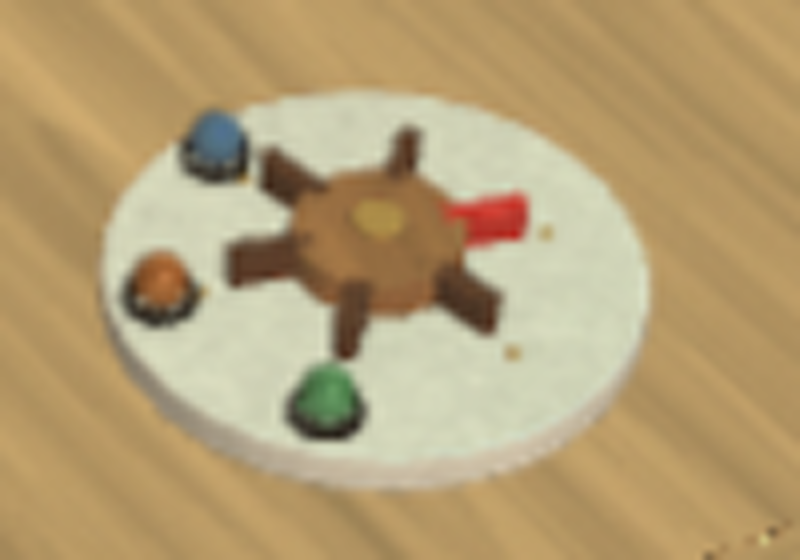

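The cups show green at the upper left, 2 clicks clockwise of the red tooth, which points down in the top view (that is -x). In crop t1, the cap is at (300,291), the red tooth's end at (254,422) and the green marble at (174,146). Next I fit the dial pose with both cameras.

Run:
```python
from h import *
from scipy.optimize import least_squares
T=imaging.camera("top");S=imaging.camera("scene")
t=lambda x,y:((x+.5)/6-.5+263,(y+.5)/6-.5+176)
s=lambda x,y:((x+.5)/8-.5+300,(y+.5)/8-.5+165)
# model pts: (radius, dial angle deg, z)
P=[(0,0,.042),(.085,60,.031),(.085,0,.031),(.085,-60,.031),(.069,180,.018),(.069,120,.018),(.069,240,.018)]
pt=[t(300,291),t(174,146),t(367,111),t(494,261),t(245,448),t(142,323),t(404,418)]
Q=[(0,0,.042),(.069,180,.018),(.069,120,.018),(.085,60,.031),(.085,0,.031),(.085,-60,.031)]
ps=[s(380,218),s(546,233),s(512,353),s(327,395),s(161,280),s(216,138)]
W=lambda p,L:np.array([[p[0]+r*np.cos(p[2]+np.radians(a)),p[1]+r*np.sin(p[2]+np.radians(a)),z] for r,a,z in L])
ft=lambda p:(proj(T,W(p,P))-pt).ravel(); fs=lambda p:(proj(S,W(p,Q))-ps).ravel()
p0=[.5,0,-.33]; p0[:2]=ray(T,*pt[0],.042)[:2]
for f in(ft,fs,lambda p:np.r_[ft(p),fs(p)]):
    r=least_squares(f,p0);print(r.x,np.degrees(r.x[2]),np.abs(r.fun).max())
for n,px in(("tower",(500,190)),("box",(218,225))): print(n,ray(T,*px,.05))
c=r.x
for g in(270,210,150):
    a=c[2]+np.radians(g); print(g,c[:2]+.052*np.array([np.cos(a),np.sin(a)]),np.degrees(a)%360)
```

```text
[ 0.53050657  0.11093703 -0.31737327] -18.184149011663145 0.3995799673693341
[ 0.53342895  0.11309493 -0.30636258] -17.553282709636058 0.38340649132925364
[ 0.5312493   0.11134356 -0.31444204] -18.016201848991248 1.0649723611394961
tower [ 0.63221713 -0.36468062  0.05      ]
box [0.52034639 0.34788659 0.05      ]
270 [0.51516643 0.06189316] 251.98379815100878
210 [0.48038257 0.10054653] 191.98379815100876
150 [0.49646544 0.14999693] 131.98379815100876
```

```bash
python3 -m pendant '[[[0.23,-0.21,0,0,0,0],[0.23,-0.21,0,0,0,0],[0.23,-0.21,0,0,0,0],[0.23,-0.21,0,0,0,0],[0.23,-0.21,0,0,0,0],[0.23,-0.21,0,0,0,0],[0.23,-0.21,0,0,0,0],[0.23,-0.21,0,0,0,0],[0.23,-0.21,0,0,0,0],[0.23,-0.21,0,0,0,0],[0.23,-0.21,0,0,0,0],[0,0,0,0,0,0]]]' 1; python3 -m pendant '[[[0,0,0,0,0,-0.057],[0,0,0,0,0,-0.057],[0,0,0,0,0,-0.057],[0,0,0,0,0,-0.057],[0,0,0,0,0,-0.057],[0,0,0,0,0,-0.057],[0,0,0,0,0,-0.057],[0,0,0,0,0,-0.057],[0,0,0,0,0,-0.057],[0,0,0,0,0,-0.057],[0,0,0,0,0,-0.057],[0,0,0,0,0,-0.057]]]'
cat >> h.py <<'E'
from scipy.spatial.transform import Rotation as Ro
C=np.array([.5312,.1113]);YAW=np.radians(-18)
def need(gap,z,r=.052):
    o=telemetry.get_obs();q=o["eef_rot"];M=Ro.from_quat([q[1],q[2],q[3],q[0]])
    a=YAW+np.radians(gap);rad=np.array([np.cos(a),np.sin(a),0])
    y=-rad;zz=np.array([0,0,-1.]);x=np.cross(y,zz)
    G=Ro.from_matrix(np.c_[x,y,zz])
    d=M.inv().apply(np.r_[C+r*rad[:2],z]-o["eef_pos"])/.2
    w=(M.inv()*G).as_rotvec()/np.pi
    rel=o["eef_pos"][:2]-C
    print("t",o["time_s"],"pos",o["eef_pos"],"F",o["wrist_force"],"open",o["opening"])
    print("r mm",1e3*np.hypot(*rel),"dial ang",np.degrees(np.arctan2(rel[1],rel[0])-YAW)%360,"q6",o["q"][5])
    print("need",d.round(4),w.round(4))
E
python3 -c "from h import *;need(270,.2)"
```

```text
time_s: 1.8
eef_pos: [0.5183, 0.0677, 0.2324]
eef_rot: [0.002, 0.986, 0.168, 0.004]
wrist_force: [-1.1, -0.1, 0.2]
opening: -0.001
time_s: 3.3
eef_pos: [0.5137, 0.0572, 0.2314]
eef_rot: [0.003, 0.292, 0.956, -0.003]
wrist_force: [-0.3, 0.3, 0.7]
opening: -0.002
t 3.3 pos [0.51371722 0.05720364 0.23143186] F [-0.25321809  0.30856268  0.71960683] open -0.001987800866280113
r mm 56.851241253213075 dial ang 270.090285022859 q6 -1.090964608221089
need [0.0082 0.024  0.157 ] [-0.0018  0.0019 -0.0886]
```

```bash
python3 -m pendant '[[[0.008,0.024,0,0,0,-0.05],[0,0,0,0,0,-0.039],[0,0,0.25,0,0,0],[0,0,0.25,0,0,0],[0,0,0.25,0,0,0],[0,0,0,0,0,0]]]'
python3 - <<'E'
from h import *
need(270,.028)
crop(imaging.camera("top"),263,176,100,100,6,"pics/t2.png")
crop(imaging.camera("scene"),290,115,110,120,5,"pics/s2.png")
E
```

```text
time_s: 4.05
eef_pos: [0.5153, 0.0543, 0.0799]
eef_rot: [0.004, 0.153, 0.988, -0.005]
wrist_force: [-0.1, 0.5, 0.2]
opening: 0.002
t 4.05 pos [0.51526294 0.05427766 0.07987024] F [-0.08889766  0.50324855  0.24701077] open 0.002198752699799593
r mm 59.20757582629245 dial ang 272.3849630071245 q6 -1.3757702720334237
need [0.0144 0.038  0.2589] [-0.0026  0.0028  0.0021]
```

View pics/s2.png

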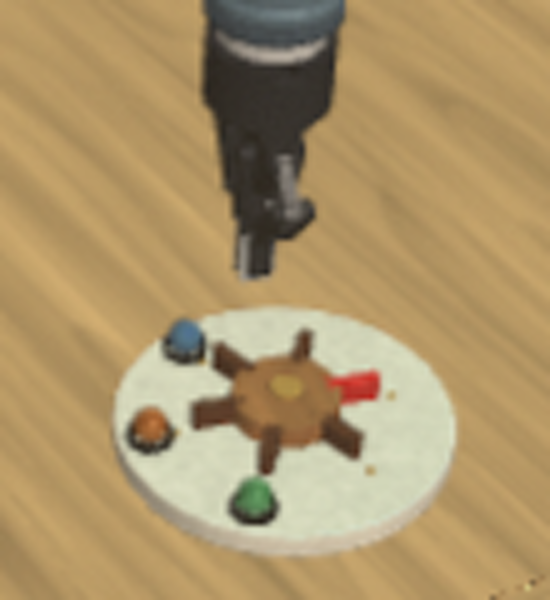

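View pics/t2.png

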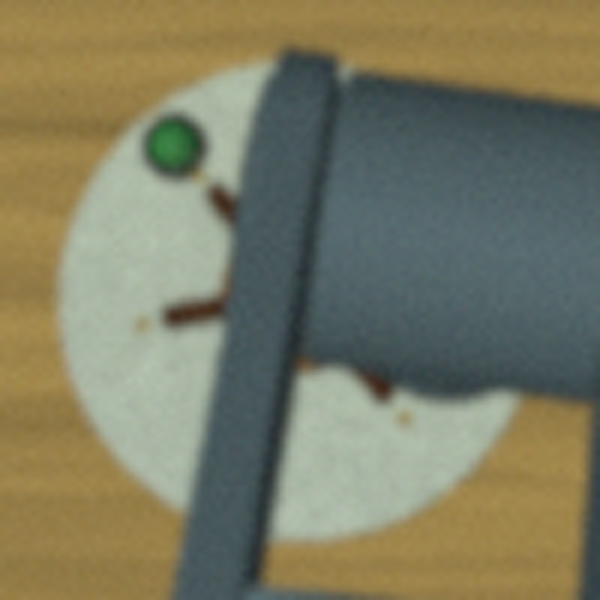

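```bash
python3 -m pendant '[[[0.014,0.038,0.04,-0.003,0.003,0.002],[0,0,0,0,0,0]]]'
python3 - <<'E'
from h import *
need(270,.028)
S=imaging.camera("scene"); print(proj(S,telemetry.get_obs()["eef_pos"]))
crop(S,290,115,110,120,5,"pics/s3.png")
E
```

```text
time_s: 4.4
eef_pos: [0.5225, 0.0621, 0.0805]
eef_rot: [0.008, 0.156, 0.988, 0.002]
wrist_force: [0.7, 0.4, 0.7]
opening: 0.001
t 4.4 pos [0.52250667 0.06211076 0.08047471] F [0.68738518 0.39711001 0.69393783] open 0.0009248359564810669
r mm 49.95152731452233 dial ang 277.97747737255116 q6 -1.3669986986762896
need [ 0.0387 -0.0141  0.2617] [0.0018 0.0049 0.    ]
[[340.48781617 171.58234709]]
```

View pics/s3.png

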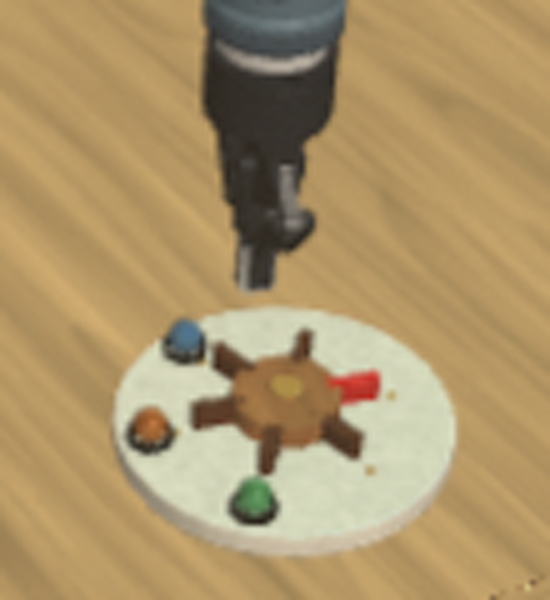

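```bash
python3 -c "
from h import *
need(270,.028);print(telemetry.get_obs()['dq'])"; python3 -m pendant '[[[0,0,0,0,0,0]]]';python3 -c "
from h import *
need(270,.028);print(telemetry.get_obs()['dq'])"
```

```text
t 4.45 pos [0.52313661 0.0618671  0.08099468] F [0.94667654 0.45661085 0.29631819] open -0.0013206246759504968
r mm 50.086221924343796 dial ang 278.7356230695823 q6 -1.3670466258550404
need [ 0.0425 -0.014   0.2642] [0.0018 0.0054 0.    ]
[-0.00161938 -0.00079583 -0.00120821 -0.00479452 -0.00616065 -0.00113149]
time_s: 4.58
eef_pos: [0.5238, 0.0619, 0.0819]
eef_rot: [0.01, 0.156, 0.988, 0.001]
wrist_force: [0.0, -0.3, 0.7]
opening: -0.001
t 4.575 pos [0.52376896 0.06190226 0.08192439] F [ 0.02932547 -0.27980499  0.72925125] open -0.001006075691725742
r mm 49.95354743203461 dial ang 279.4449896206484 q6 -1.3670899395239373
need [ 0.046  -0.0152  0.2687] [0.0019 0.0059 0.0001]
[ 0.00428402 -0.01246992 -0.009831    0.00204704  0.00112159  0.00206465]
```

```bash
python3 -m pendant '[[[0.046,-0.015,0.05,0.002,0.006,0]]]';python3 -c "
from h import *
need(270,.028)"; python3 -m pendant '[[[0.0,0,0.1,0,0,0]]]';python3 -c "
from h import *
need(270,.028)"
```

```text
time_s: 4.7
eef_pos: [0.5153, 0.0618, 0.0727]
eef_rot: [0.001, 0.156, 0.988, -0.0]
wrist_force: [-0.2, -0.1, -1.3]
opening: -0.002
t 4.7 pos [0.51528907 0.06179545 0.07273376] F [-0.24021936 -0.10430228 -1.30738896] open -0.0019327266345050068
r mm 51.998634395195644 dial ang 270.1824192663541 q6 -1.366268244125183
need [0.0013 0.     0.2237] [-0.      0.0006  0.0002]
time_s: 4.82
eef_pos: [0.5151, 0.0618, 0.0527]
eef_rot: [0.001, 0.156, 0.988, -0.0]
wrist_force: [-0.0, 0.0, -0.2]
opening: -0.002
t 4.825 pos [0.51514681 0.06181058 0.05267887] F [-0.01809557  0.04948222 -0.23517456] open -0.002080278988830269
r mm 52.02795362348977 dial ang 270.0281683443028 q6 -1.3662238556356987
need [0.0004 0.0002 0.1234] [-0.0001  0.0008  0.0003]
```

```bash
python3 -m pendant '[[[0,0,0.06,0,0.001,0],[0,0,0.06,0,0,0]]]';python3 - <<'E'
from h import *
need(270,.028)
crop(imaging.camera("scene"),290,115,110,120,5,"pics/s4.png")
need(270,.028)
E
```

```text
time_s: 5.08
eef_pos: [0.5136, 0.0619, 0.0265]
eef_rot: [-0.002, 0.156, 0.988, -0.0]
wrist_force: [0.2, -0.0, -0.9]
opening: -0.001
t 5.075 pos [0.51364068 0.06189672 0.02651072] F [ 0.22414341 -0.04348356 -0.90633433] open -0.0007931153363885981
r mm 52.43104261871296 dial ang 268.4333522138665 q6 -1.3671249354782224
need [-0.0071  0.002  -0.0075] [-0.0003 -0.0012  0.0003]
t 5.125 pos [0.51228254 0.06200871 0.02486516] F [-1.27100429  0.86047641 -0.95941661] open 0.003163750283694561
r mm 52.79678943834384 dial ang 267.00374341549065 q6 -1.3671358462677596
need [-0.0137  0.0036 -0.0158] [-0.0005 -0.0021  0.0003]
```

View pics/s4.png

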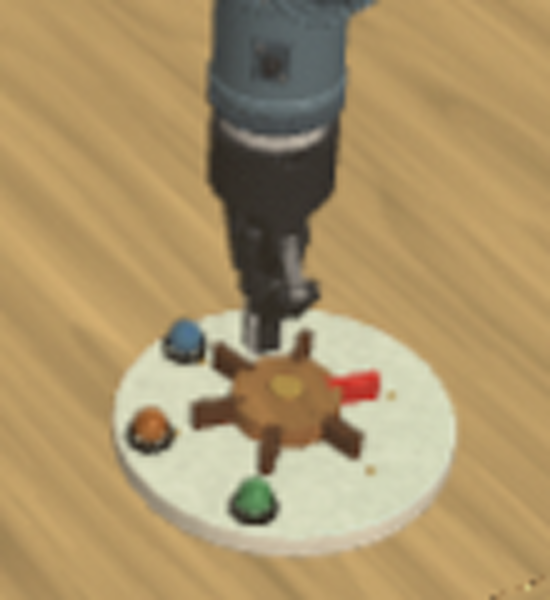

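```bash
python3 -m pendant '[[[0.013,0.004,-0.018,0,0,0.033],[0.027,0.0015,0,0,0,0.033]]]';python3 -c "
from h import *
need(258,.028)"
```

```text
time_s: 5.38
eef_pos: [0.5048, 0.0659, 0.0276]
eef_rot: [-0.004, 0.26, 0.966, -0.001]
wrist_force: [1.0, -0.6, 0.8]
opening: -0.001
t 5.375 pos [0.50478776 0.06594784 0.02759201] F [ 0.9939957  -0.63387006  0.82430226] open -0.0014729468064167287
r mm 52.48261534188449 dial ang 257.78429326316325 q6 -1.1474279983950615
need [-0.001   0.0024 -0.0021] [-0.0012 -0.0024 -0.001 ]
```

```bash
python3 -m pendant '[[[0.027,0.003,-0.003,-0.001,-0.002,0.033],[0.027,0.0015,0,0,0,0.033]]]';python3 -c "
from h import *
need(246,.028)";  python3 -m pendant '[[[0.027,0.002,0,0,0,0.033],[0.027,0.0015,0,0,0,0.033]]]';python3 -c "
from h import *
need(234,.028)"
```

```text
time_s: 5.62
eef_pos: [0.4965, 0.0719, 0.0281]
eef_rot: [0.0, 0.362, 0.932, -0.001]
wrist_force: [1.3, -2.8, -1.0]
opening: -0.002
t 5.625 pos [0.49647968 0.07185997 0.02809488] F [ 1.29945223 -2.82710772 -1.00526454] open -0.001821223290085853
r mm 52.54537675700245 dial ang 246.64149762091506 q6 -0.9207268820491765
need [0.003  0.0027 0.0005] [-0.0005  0.0002 -0.0025]
time_s: 5.88
eef_pos: [0.4894, 0.0788, 0.028]
eef_rot: [0.001, 0.46, 0.888, -0.002]
wrist_force: [-0.7, -3.5, 0.7]
opening: 0.0
t 5.875 pos [0.48942269 0.07883703 0.02801248] F [-0.6632334  -3.46685303  0.66617348] open 0.0002785944349433073
r mm 52.90735380212747 dial ang 235.84891373237548 q6 -0.6902301013478648
need [0.0086 0.0043 0.    ] [-0.0009  0.0009 -0.004 ]
```

```bash
python3 -m pendant '[[[0.032,0.005,0,-0.001,0.001,0.033],[0.029,0.002,0,0,0,0.033]]]';python3 -c "
from h import *
need(222,.028)";  python3 -m pendant '[[[0.027,0.002,0,0,0,0.033]]]';python3 - <<'E'
from h import *
need(216,.028)
crop(imaging.camera("scene"),290,115,110,120,5,"pics/s5.png")
E
```

```text
time_s: 6.12
eef_pos: [0.4835, 0.0895, 0.0278]
eef_rot: [-0.0, 0.552, 0.834, -0.0]
wrist_force: [0.2, 0.4, 0.3]
opening: -0.004
t 6.125 pos [0.48351326 0.08946247 0.02781153] F [0.20724144 0.35763874 0.32960252] open -0.004430519273740159
r mm 52.449052916510176 dial ang 222.60479620947865 q6 -0.4594085017584557
need [ 0.0028  0.0022 -0.0009] [-0.0003  0.0001 -0.0056]
time_s: 6.25
eef_pos: [0.4817, 0.0947, 0.0278]
eef_rot: [-0.0, 0.596, 0.803, -0.001]
wrist_force: [-0.3, 0.2, -0.1]
opening: -0.004
t 6.25 pos [0.48165026 0.09470653 0.0277774 ] F [-0.27832071  0.24067697 -0.08251782] open -0.003934290376264315
r mm 52.25437440283286 dial ang 216.51492963368676 q6 -0.34130218917709754
need [ 0.0024  0.0012 -0.0011] [-0.0003  0.0001 -0.0064]
```

View pics/s5.png

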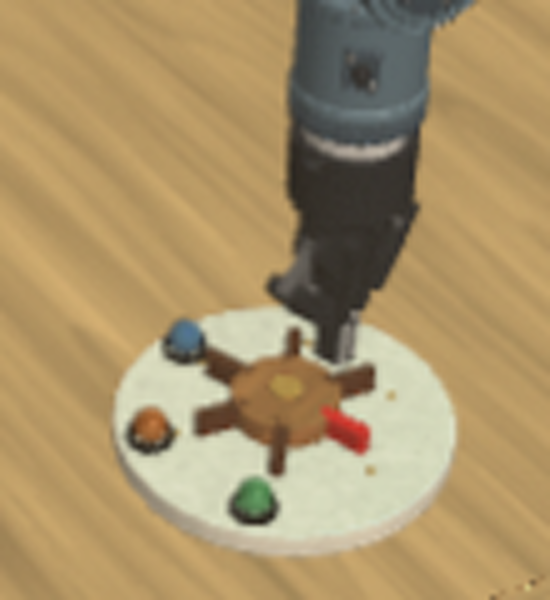

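```bash
python3 -m pendant '[[[0.029,0.0025,0,0,0,0.039]]]';python3 - <<'E'
from h import *
need(210,.028)
crop(imaging.camera("scene"),290,115,110,120,5,"pics/s6.png")
need(210,.028)
E
```

```text
time_s: 6.42
eef_pos: [0.4802, 0.1008, 0.0277]
eef_rot: [-0.0, 0.646, 0.763, -0.001]
wrist_force: [0.5, 0.4, 0.8]
opening: -0.0
t 6.425 pos [0.4802496  0.1008096  0.02773185] F [0.48601723 0.35458892 0.82847393] open -0.0004791706351467772
r mm 52.019152734506726 dial ang 209.63429379973783 q6 -0.20094587746055598
need [-0.0017  0.0002 -0.0013] [-0.0004  0.0001 -0.0138]
t 6.475 pos [0.47991882 0.10146549 0.02767056] F [-0.01708487  1.06772283 -0.80242571] open 0.00049745601077457
r mm 52.215680342155885 dial ang 208.8561520794792 q6 -0.19432137138956573
need [-0.0052  0.0013 -0.0017] [-0.0005 -0.0001 -0.0156]
```

View pics/s6.png

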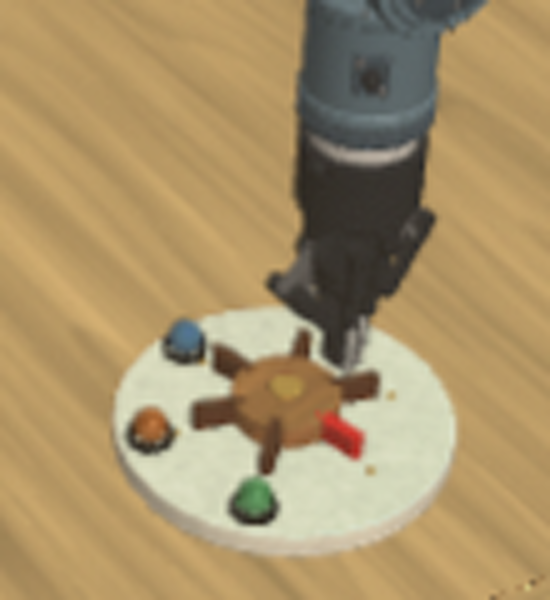

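Red now rests on the 120° dot, so the first click is done. Second click the same way.

```bash
python3 -m pendant '[[[0.022,0.003,-0.002,0,0,0.02],[0.027,0.0015,0,0,0,0.033]]]';python3 -c "
from h import *
need(198,.028)";  python3 -m pendant '[[[0.027,0.002,0,0,0,0.033],[0.027,0.0015,0,0,0,0.033]]]';python3 -c "
from h import *
need(186,.028)"
```

```text
time_s: 6.72
eef_pos: [0.4797, 0.1111, 0.0281]
eef_rot: [-0.001, 0.709, 0.706, -0.001]
wrist_force: [-0.4, -1.5, -0.4]
opening: -0.001
t 6.725 pos [0.47971051 0.11113691 0.02806851] F [-0.41005471 -1.51687959 -0.41969257] open -0.001180746290186309
r mm 51.48974354515727 dial ang 198.181477219786 q6 -0.009290612455338739
need [ 0.0008 -0.0026  0.0003] [-0.0006  0.0001 -0.0013]
time_s: 6.98
eef_pos: [0.4804, 0.1213, 0.0279]
eef_rot: [-0.001, 0.778, 0.629, -0.002]
wrist_force: [-1.9, -2.9, 3.2]
opening: -0.002
t 6.975 pos [0.48037832 0.12125486 0.02787636] F [-1.88298438 -2.94912974  3.1870635 ] open -0.0016803544492760133
r mm 51.78747572770513 dial ang 186.9173204135836 q6 0.22035397639817475
need [ 0.0041 -0.0011 -0.0006] [-0.0011  0.0008 -0.0004]
```

```bash
python3 -m pendant '[[[0.03,0.0,0,0,0,0.033],[0.028,0.0015,0,0,0,0.033]]]';python3 -c "
from h import *
need(174,.028)";  python3 -m pendant '[[[0.03,0.002,0,0,0,0.033],[0.027,0.0015,0,0,0,0.033]]]';python3 - <<'E'
from h import *
need(162,.028)
crop(imaging.camera("scene"),290,115,110,120,5,"pics/s7.png")
E
```

```text
time_s: 7.22
eef_pos: [0.4831, 0.1314, 0.0278]
eef_rot: [-0.0, 0.838, 0.545, -0.003]
wrist_force: [-2.7, -2.9, 1.6]
opening: -0.002
t 7.225 pos [0.48312529 0.13135711 0.02783879] F [-2.73694221 -2.94493448  1.59402923] open -0.002155436545660282
r mm 52.09093683860811 dial ang 175.35375259735753 q6 0.45038000344568985
need [ 0.0061  0.0004 -0.0008] [-0.0012  0.0018  0.0004]
time_s: 7.48
eef_pos: [0.4885, 0.1409, 0.0276]
eef_rot: [0.0, 0.89, 0.456, -0.004]
wrist_force: [-0.4, 0.6, -0.2]
opening: 0.003
t 7.475 pos [0.48847846 0.14085954 0.02761395] F [-0.39196713  0.56038829 -0.24634567] open 0.002626321908996592
r mm 51.95090332705242 dial ang 163.32018166809087 q6 0.6770872627156634
need [ 0.006  -0.0003 -0.002 ] [-0.0011  0.0025  0.0011]
```

View pics/s7.png

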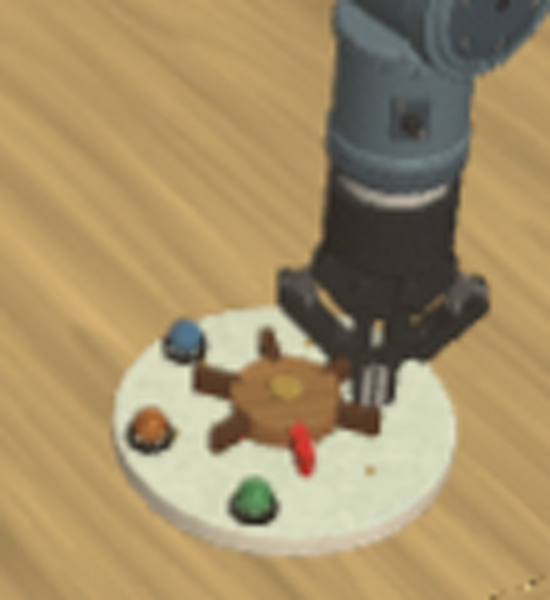

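```bash
python3 -m pendant '[[[0.03,0.001,-0.002,-0.001,0.002,0.033],[0.025,0.0015,0,0,0,0.033]]]';python3 - <<'E'
from h import *
need(150,.028)
crop(imaging.camera("scene"),290,115,110,120,5,"pics/s8.png")
need(150,.09)
E
```

```text
time_s: 7.78
eef_pos: [0.4964, 0.1493, 0.028]
eef_rot: [0.0, 0.933, 0.36, -0.0]
wrist_force: [0.1, -0.3, -0.4]
opening: 0.001
t 7.775 pos [0.49635401 0.14925161 0.02796973] F [ 0.12547941 -0.32023118 -0.40260958] open 0.0005681349535018121
r mm 51.522496556407766 dial ang 150.5571855967548 q6 0.8976147030945864
need [ 0.0025 -0.0024 -0.0002] [0.0002 0.0004 0.0015]
t 7.825 pos [0.49689716 0.14950064 0.02810083] F [ 0.52285781 -0.49476349  0.62372463] open 0.0005843970425500089
r mm 51.34173279222926 dial ang 149.92273221066407 q6 0.902017289586214
need [-0.0005 -0.003  -0.3095] [0.0003 0.0002 0.0001]
```

View pics/s8.png

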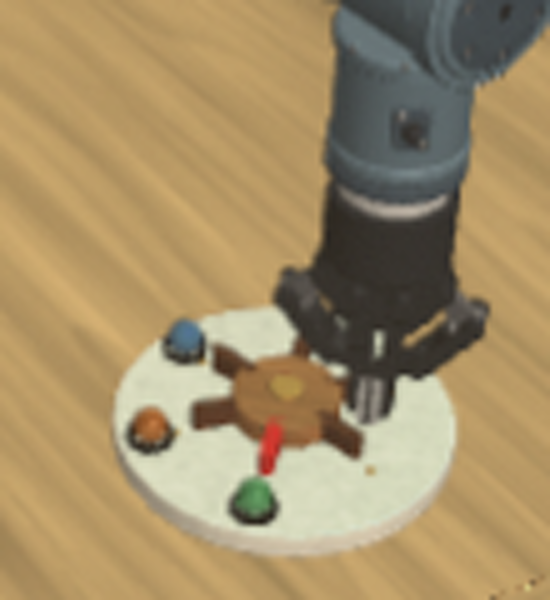

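Red now points at green and the finger is centred in the gap. I lift it straight up and back away.

```bash
python3 -m pendant '[[[0,0,-0.1,0,0,0],[0,0,-0.15,0,0,0],[0,0,-0.25,0,0,0],[0,0,-0.25,0,0,0],[0,-0.25,-0.1,0,0,0],[0,-0.25,-0.1,0,0,0],[0,-0.25,0,0,0,0]]]'
python3 - <<'E'
from h import *
need(150,.2)
crop(imaging.camera("top"),263,176,100,100,6,"pics/t9.png")
S=imaging.camera("scene");cv2.imwrite("pics/s9.png",S["pixels"]);crop(S,300,165,100,70,8,"pics/s9c.png")
E
```

```text
time_s: 8.7
eef_pos: [0.3933, 0.2576, 0.2244]
eef_rot: [-0.0, 0.928, 0.373, -0.0]
wrist_force: [0.2, 0.2, -0.4]
opening: 0.002
t 8.7 pos [0.3932759  0.25759698 0.22436613] F [ 0.23467881  0.21152575 -0.40998369] open 0.0022682398052744825
r mm 201.06184184210315 dial ang 151.3126080035723 q6 1.1328826548065996
need [-4.000e-04  7.454e-01  1.218e-01] [-0.   -0.    0.01]
```

View pics/s9.png

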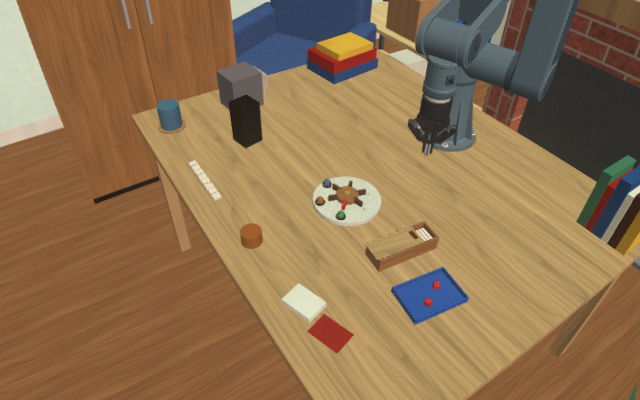

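View pics/s9c.png

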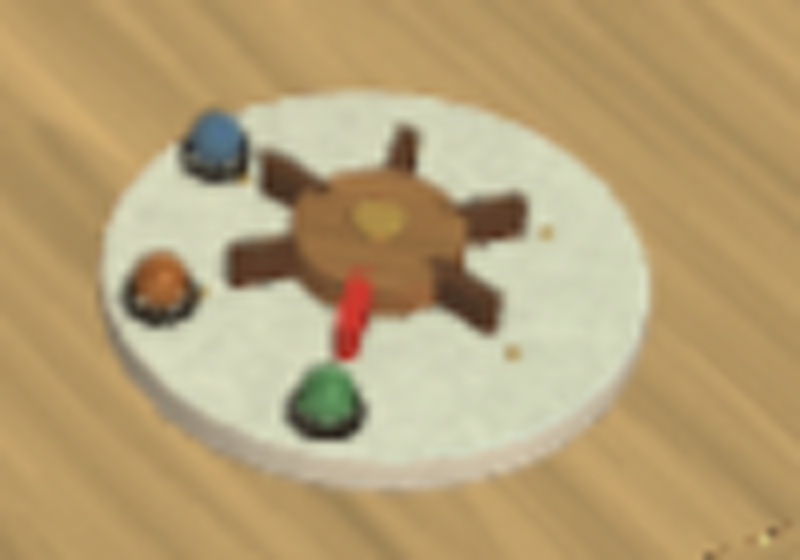

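View pics/t9.png

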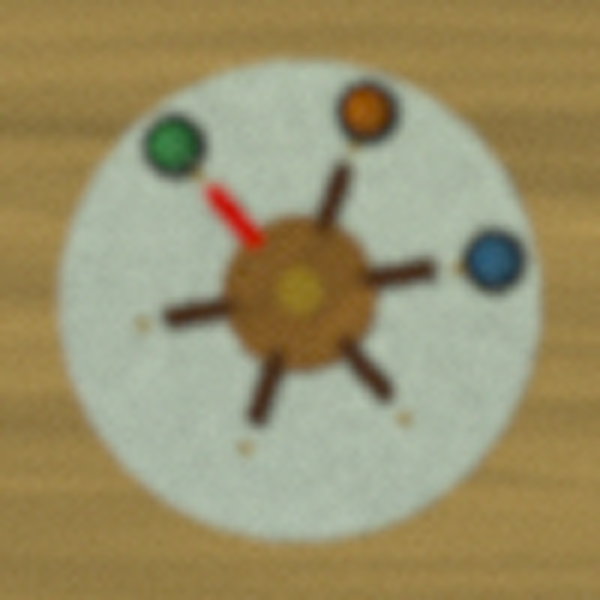

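```bash
python3 -c "
from bench import ctrl; print(ctrl.hand_in())"
```

```text
the job is handed in; nothing more can be done
None
```

The red tooth now rests in the notch pointing at the green marble, two clicks clockwise from where it started, and the job is handed in at about 8.8 s.

I pushed the wheel with the closed fingertip, following the arc from gap to gap, one click at a time. Then I lifted straight up and backed away about 200 mm from the wheel's axis, with the fingertip about 220 mm above the shelf.

- **Wheel and marbles:** In the last pictures from both cameras, the red tooth lines up with the green marble's brass dot. All three marbles are in their cups, at the same pixel positions as at the start.
- **Other things:** The dice tower, domino box and tray look unmoved in the scene view.
- **Forces:** Wrist force readings stayed below about 5 N. The last one, with the hand clear, was about 0.5 N, which is sensor noise.

One thing did not behave as expected: rows with no motion let the arm drift several millimetres. I corrected for this well above the dial before lowering the finger, and it touched nothing.

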